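# Dress the gear-case seat, then hold the cover on its balance

## Robot

A 6-joint arm with a two-finger parallel gripper is mounted at the origin on the work surface. World frame = base frame: x ahead of the robot, y to its left, z up, the work surface at z = 0. Lengths are in m, angles in degrees, forces in N, time in s.
With the tool pointing down it reaches from about 0.35 to 0.875 m from the base axis. Payload 4.2 kg.
Tool frame: the origin (TCP) lies on the centre line of the jaws, within the pads' length; the fingertips stand 11 mm ahead of it and the grasp point (between the pads) lies 8 mm behind it; z points along the fingers, y is the line along which they close (so a half turn about z gives the same grasp; the last joint's range is limited). The gripper opens to 87 mm and grips with 3 to 60 N. Pads are 19 mm wide; open, the fingers measure 117 mm over their backs; the gripper's body (75 mm by 190 mm) begins 51 mm behind the grasp point.
Start: joints at [89.817, 22.042, 0.453, 0, -68.411, -14.817], TCP at [0.162, 0.604, 0.234] pointing down, gripper open.
Joint ranges: [-179.83, 179.83], [-69.29, 118.12], [-61.27, 80.66], [-181.25, 117.63], [-171.15, -9.14], [-177.46, 177.46]. Speed limits (degrees/s): [159.86, 159.86, 180, 180, 180, 180].

## Interface

Orientations are given as a 3x3 rotation matrix whose columns are the frame's x, y, z axes.
In Python, from station import r gives the robot as it stands.
- The arm moves only by the tool servo_tool, never from a script. Its argument "commands" is a list that holds one entry, the list of rows, each a list of 7 numbers: the closure, from 0 (fully open) to 1 (shut), then the shift along the tool's x, y, z in mm, then the turn, a rotation vector about the tool's x, y, z in rad. In form: [[[claw, x, y, z, ax, ay, az], ...]]. A call has exactly 5 rows; each row is the pose to reach, as a shift and turn from the pose commanded when the call began, along the tool's axes at that moment; what a row does not reach only later rows make up. A row lasts 1/10 s, in which the tool goes at most 50 mm and 8.59 degrees, less where a joint would pass 70% of its speed; a pose out of reach is approached as far as the arm can. A call with a gripper value outside its range is refused whole. The fingers move at their own pace and stop on an object; the grip force is fixed at half the most. Time passes only in rows, so rows that repeat a pose let the fingers close, or fill a call up. It gives the time, the measured TCP pose, the force, the opening and the grip force at its end, in the units of the state.
- r.sense(): the state, without advancing time (a new reading comes with each control period).
- r.capture(name): name is "scene" or "top"; returns a dict with "pixels" (384x512x3 uint8, red, green, blue), "camera_matrix" (3x3 intrinsics, pixels), "dist" ([k1, k2, p1, p2, k3] as OpenCV has them; the pictures are not rectified), "R" (3x3) and "t" (3): a world point X has camera coordinates R X + t. Camera axes: x right, y down, z forward; pixel columns grow to the right and rows downward; lengths in m; the calibration is good to about 2 mm. A picture is of the moment at which its call begins. There is no depth.
- r.finish_job(): hands the job in; it is judged then, once.
The state is a dict: "time_s": time; "joints": joint angles; "joint_velocities": joint speeds; "effort": joint torques, N m; "tcp_pos": TCP position; "ee_rot": TCP orientation; "wrist_force": force on the tool from outside, world axes, zero at the start; "moment": the same for the moment, N m; "gripper_width": opening from 0.0 (shut) to 1.0 (fully open); "gripper_force": force on a finger pad.
Only numpy, scipy, OpenCV 4.12 (cv2) and the standard library are available. Lean on these libraries where they do the work, as an engineer would, in place of code of your own. Each camera call takes 0.05 s, during which the arm holds its last target. There are 200 camera calls.

## Task

Take the dressing stone from its blue tray and stroke it along the wide machined seat of the green gear case, from the end nearest you to the far end, flat on the seat and with light, steady pressure (around 10 N), without lifting it on the way; then put it back flat in its tray. Next take the thrown-back cover by its bar handle and bring it up to its balance point, where it would fall neither shut nor back open, so that your mate can pin the stay with no weight on it: finish still gripping the handle, with the cover held motionless there. Never let the cover drop towards shut, and leave the other things on the bench alone.

Things in the scene. Friction and masses are not known exactly. Their poses are not given: they have to be found in the camera images.
- case: Fixed dark green gear case, an open-topped box 220 x 150 x 90 mm (x, y, z). Origin: underside centre. x runs along the long sides, away from the robot (yaw within 0.25); y points left. Its top rim is bare metal, rigid, level, 90 mm above the bench. The wide seat is the strip of rim along the +y (left) side, 220 mm long, 36 mm wide, centre line at y = +57 mm. The hinge is on the -y side.
- seat_near (a point): Point on the wide seat's surface, on its centre line, 40 mm in from the end nearest the robot (case x = -70 mm). Start the stroke with the stone's underside centre here, 5 mm short of flush with the end.
- seat_far (a point): The same point at the far end of the seat (case x = +70 mm). End the stroke with the stone's centre here, at least 55 mm past the seat's middle.
- stone: Loose dressing stone, about 0.22 kg: dark grey flat block 70 x 34 x 15 mm (x, y, z) with an upright pale wooden grip bar on top, 18 mm thick (along x), 34 mm long (along y), from 15 to 57 mm above the underside. Origin: underside centre. Grip it across the 18 mm. It strokes along its own x, lengthwise on the seat; oiled, it slides easily. Starts in the tray.
- tray: Fixed shallow blue plastic tray, outside 130 x 170 x 20 mm (x, y, z), walls and floor 4 mm thick. Origin: centre of its underside.
- cover (a joint): Cover angle about its hinge, rad: 0 = shut, growing as it opens. Starts thrown back on its stop at 1.85. The hinge is nearly free: below 1.281 the cover falls shut, above it falls back to the stop, at 1.281 it balances. Cover: dark green pan 220 x 150 mm, 35 mm deep, about 0.7 kg. Being deep, it balances 0.29 rad (17 deg) before its open rim stands upright, leaning to the shut side.
- cover_hinge (a point): Point on the hinge axis, at mid length: case y = -75 mm, 90 mm above the bench. The axis runs along the case's x.
- cover_handle (a point): Middle of the bright round bar of the cover's bow handle: bar 12 mm thick, parallel to the hinge, 90 mm clear between its two posts, 40 mm off the cover's free edge. With the cover shut it would lie 190 mm from the hinge axis along the case's +y and 16 mm above it; it turns with the cover. Gripped from above, fingers either side of the bar.
- cover_cog (a point): The cover's centre of gravity; the cover balances when this point is straight above the hinge axis.
- bin: Fixed blue parts bin, 130 x 160 x 55 mm, with bolts and brass bushes. It and the tray may swap places. Not needed.
- spray: Upright grey spray can with a yellow band, 52 mm wide, 160 mm tall. Leave alone.
- gear: Loose steel gear lying flat, 64 mm wide, 32 mm tall with its hub. Leave alone.
- stay: Flat metal cover stay with round eyes, 156 x 20 x 7 mm, lying on the bench: your mate's. Leave alone.
- driver: Screwdriver with red handle lying on the bench. Leave alone.
- bush: Brass bush standing on end, 40 mm wide, 30 mm tall. Leave alone.
There are look-alikes about, which are no part of the job. Of the things shaped like the stone, the grey one is meant. Of the things shaped like the tray, the blue one is meant.

How it is judged:
By the outcome, as a careful person would: the job done as asked, in the order asked, and still so for the second after the job is handed in, while the arm keeps its last pose, push and grip.
It also fails if it takes over 64 s, if anything falls off the work surface, if the arm or the gripper's body presses on something with over 40 N, if the wrist force passes 120 N, or if a joint passes its speed limit or range.

## Working session

There is one attempt and no reset: what is moved stays moved. The work goes in short steps, Python scripts to look and compute and a tool call to move; the robot and the scene stay as the last step left them, time stands still between calls to the robot, and variables do not carry over. Pictures are saved under pics/ and viewed, at most 10 in all, crops included, and the job is handed in when it is done.

Besides the shell and the picture viewer there is one more tool, called after "Emit:" as name(argument=value, ...) on one line, values as JSON. servo_tool: Moves the arm, as the interface text tells. Its arguments: {"type":"object","properties":{"commands":{"type":"array","items":{"type":"array","items":{"type":"array","items":{"type":"number"}}}}},"required":["commands"]}

```bash
ls; mkdir -p pics
python3 - <<'E'
from station import r
import cv2,numpy as np,pickle
d={}
for n in("scene","top"):
    c=r.capture(n);d[n]=c
    cv2.imwrite(f"pics/{n}0.png",cv2.resize(c["pixels"][:,:,::-1],(800,600),interpolation=cv2.INTER_CUBIC))
    print(n,c["camera_matrix"],c["dist"],c["R"],c["t"])
pickle.dump(d,open("c0.pkl","wb"))
s=r.sense();print(s)
E
```

```text
pics
scene [[382.38662245   0.         253.42624376]
 [  0.         382.38662245 190.97966395]
 [  0.           0.           1.        ]] [0.00594226 0.         0.         0.         0.        ] [[-0.5828203   0.81247466  0.01433254]
 [ 0.69092403  0.50475687 -0.51753694]
 [-0.4277201  -0.29172834 -0.85554082]] [ 0.3305473  -0.28647396  1.52371214]
top [[466.01896408   0.         252.24512048]
 [  0.         466.01896408 191.29766673]
 [  0.           0.           1.        ]] [-0.00337373  0.          0.          0.          0.        ] [[-0.01285497 -0.99990637  0.0046903 ]
 [-0.98925887  0.01203475 -0.14567793]
 [ 0.14560784 -0.00651261 -0.98932095]] [-0.02847993  0.51416458  1.47539076]
{'time_s': 0.1, 'joints': array([ 8.98160714e+01,  2.20877399e+01,  3.86922057e-01, -2.52848876e-02,
       -6.84103477e+01, -1.48170126e+01]), 'joint_velocities': array([-0.05739728, -0.11718785,  0.23397618,  0.07516007, -0.05915012,
       -0.02127546]), 'effort': array([-2.30570304e-04, -3.91693890e+01,  1.87932515e+01,  4.23180297e+00,
        1.34185128e-02, -7.32722538e-05]), 'tcp_pos': array([0.16161597, 0.60320795, 0.23254977]), 'ee_rot': array([[ 9.65879450e-01, -2.58991727e-01, -4.16570033e-04],
       [-2.58992043e-01, -9.65877509e-01, -1.93884255e-03],
       [ 9.97885559e-05,  1.98057650e-03, -9.99998034e-01]]), 'wrist_force': array([-0.16191857,  0.33680959,  1.08860485]), 'moment': array([0.01249786, 0.00304645, 0.00085672]), 'gripper_force': 0.0, 'gripper_width': 0.99710363573971}
```

View pics/scene0.png

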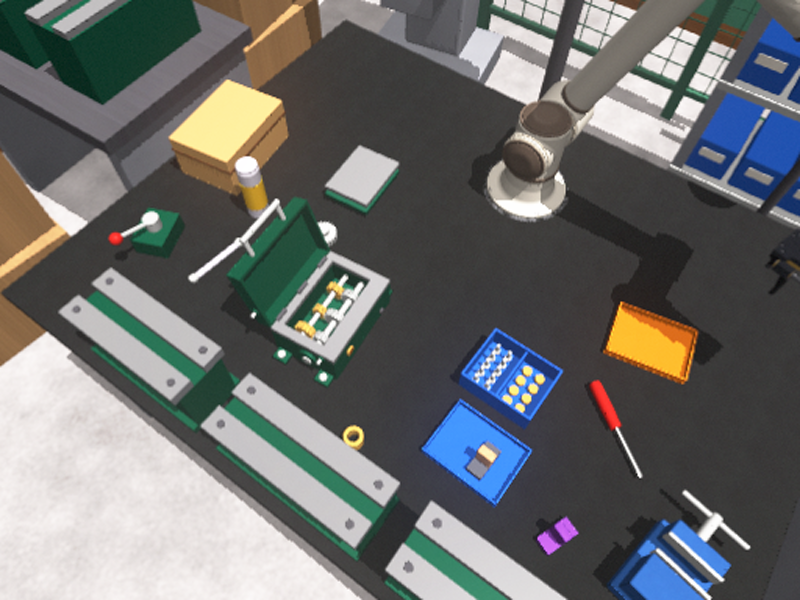

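View pics/top0.png

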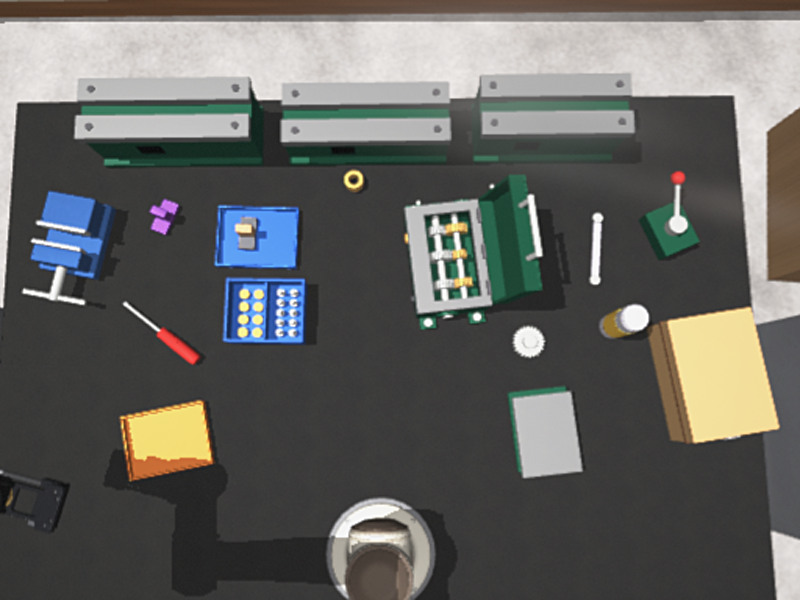

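The top view shows the blue tray at about (257,237), with the stone inside at (246,233). The case rim corners are near (405,207), (481,199), (492,306) and (417,314), and the handle bar is at (535,227). In the scene view the stone is at (485,458). The stroke runs along the rim's left strip. Next I'll take closer crops and measure.

```bash
cat > h.py <<'E'
import numpy as np,cv2
def ray(c,uv):
    p=cv2.undistortPoints(np.array([[uv]],float),c["camera_matrix"],c["dist"])[0,0]
    R=np.array(c["R"]);d=R.T@np.array([p[0],p[1],1]);return -R.T@np.array(c["t"]),d
def onz(c,uv,z):
    o,d=ray(c,uv);return o+d*(z-o[2])/d[2]
def proj(c,X):
    return cv2.projectPoints(np.array(X,float).reshape(-1,1,3),cv2.Rodrigues(np.array(c["R"]))[0],np.array(c["t"],float),c["camera_matrix"],c["dist"])[0][:,0]
def tri(c1,u1,c2,u2):
    o1,d1=ray(c1,u1);o2,d2=ray(c2,u2)
    s=np.linalg.lstsq(np.c_[d1,-d2],o2-o1,rcond=None)[0]
    a,b=o1+s[0]*d1,o2+s[1]*d2;return (a+b)/2,np.linalg.norm(a-b)
E
python3 - <<'E'
import pickle,cv2,numpy as np
from h import *
d=pickle.load(open("c0.pkl","rb"));T=d["top"];S=d["scene"]
t=T["pixels"];s=S["pixels"]
cr=lambda im,x,y:cv2.resize(im[y:y+75,x:x+100],(400,300),interpolation=cv2.INTER_NEAREST)
big=np.vstack([np.hstack([cr(t,250,112),cr(t,130,115)]),np.hstack([cr(s,145,150),cr(s,265,250)])])
cv2.imwrite("pics/crop.png",big[:,:,::-1])
hsv=cv2.cvtColor(t,cv2.COLOR_RGB2HSV)
m=((hsv[...,0]>100)&(hsv[...,0]<125)&(hsv[...,1]>120)).astype(np.uint8)
m[:, :130]=0;m[174:]=0;m[:,200:]=0;m[:125]=0
cs=max(cv2.findContours(m,0,1)[0],key=cv2.contourArea);R=cv2.minAreaRect(cs);print("tray",R)
b=cv2.boxPoints(R);P=np.array([onz(T,p,.02) for p in b]);print(P,np.linalg.norm(np.diff(P,axis=0),axis=1),P.mean(0))
g=((hsv[...,1]<40)&(hsv[...,2]>110)).astype(np.uint8)
g[:, :252]=0;g[:,318:]=0;g[:122]=0;g[205:]=0
cs=max(cv2.findContours(g,0,1)[0],key=cv2.contourArea);R=cv2.minAreaRect(cs)
b=cv2.boxPoints(R);P=np.array([onz(T,p,.09) for p in b]);print("rim",R,P,np.linalg.norm(np.diff(P,axis=0),axis=1),P.mean(0))
E
```

```text
tray ((164.00657653808594, 151.2640838623047), (53.340538024902344, 39.901275634765625), 1.5911403894424438)
[[0.59057645 0.34549694 0.02      ]
 [0.72639463 0.34496255 0.02      ]
 [0.71919923 0.16658768 0.02      ]
 [0.58348273 0.16939301 0.02      ]] [0.13581923 0.17851994 0.1357455 ] [0.65491326 0.25661005 0.02      ]
rim ((286.3244323730469, 161.96043395996094), (72.0999984741211, 48.59122848510742), 83.04703521728516) [[ 0.7067548  -0.05504437  0.09      ]
 [ 0.72441961 -0.20989723  0.09      ]
 [ 0.49258891 -0.23036304  0.09      ]
 [ 0.47587805 -0.07894808  0.09      ]] [0.15585716 0.2327323  0.15233432] [ 0.59991034 -0.14356318  0.09      ]
```

View pics/crop.png

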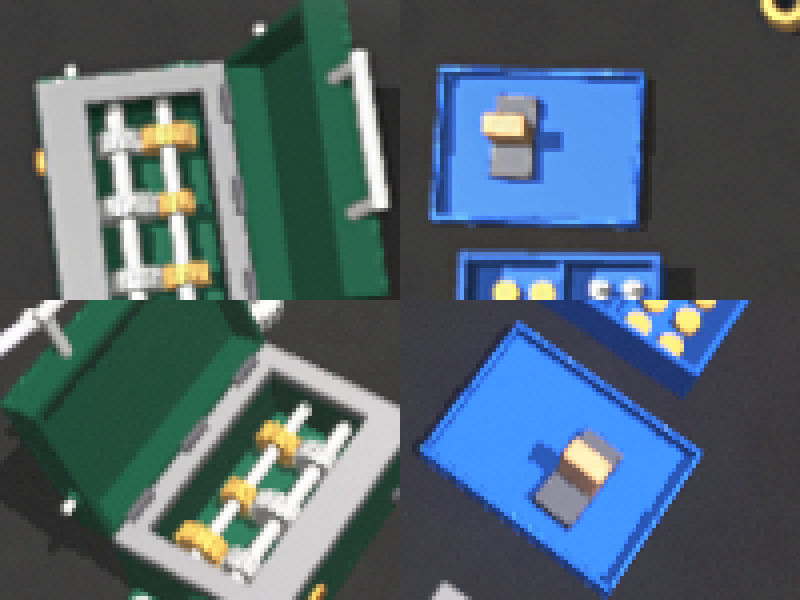

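The crops show the stone block's top corners (top view, 4x crop) at about (500,95), (542,98), (532,180) and (490,178), with the grip top centred near (504,126). The rim's outer left edge is clean. In the scene crop the grip top is at about (590,458).

Run:
```python
import pickle,cv2,numpy as np
from h import *
d=pickle.load(open("c0.pkl","rb"));T=d["top"];S=d["scene"]
t=T["pixels"];s=S["pixels"];np.set_printoptions(precision=4,suppress=True)
hsv=cv2.cvtColor(t,cv2.COLOR_RGB2HSV).astype(int)
g=(hsv[...,1]<40)&(hsv[...,2]>105)
def fit(pts):
    P=np.array([onz(T,p,.09)[:2] for p in pts]);v=cv2.fitLine(P.astype(np.float32),cv2.DIST_HUBER,0,.001,.001).ravel();return v
L=fit([(252+np.argmax(g[y,252:])-.5,y) for y in range(140,192)])
F=fit([(x,125+np.argmax(g[125:,x])-.5) for x in list(range(261,265))+list(range(270,303))])
N=fit([(x,202-np.argmax(g[202::-1,x])+.5) for x in range(270,312)])
for n,v in zip("LFN",(L,F,N)):print(n,v,np.arctan(v[1]/v[0]),-np.arctan(v[0]/v[1]))
def X(a,b):
    A=np.c_[a[:2],-b[:2]];k=np.linalg.solve(A,b[2:]-a[2:]);return a[2:]+k[0]*a[:2]
fl,nl=X(L,F),X(L,N);print("corners",fl,nl,np.linalg.norm(fl-nl))
ex=(fl-nl)/np.linalg.norm(fl-nl);ey=np.array([-ex[1],ex[0]]);c=(fl+nl)/2-.075*ey
print("yaw",np.arctan2(ex[1],ex[0]),"case",c,"sn",c-.07*ex+.057*ey,"sf",c+.07*ex+.057*ey)
# stone
def stone(cam,x0,x1,y0,y1):
    h=cv2.cvtColor(cam["pixels"],cv2.COLOR_RGB2HSV).astype(int)
    w=((h[...,0]<30)&(h[...,1]>50)&(h[...,2]>150)).astype(np.uint8);k=((h[...,1]<60)&(h[...,2]>60)&(h[...,2]<170)).astype(np.uint8)
    out=[]
    for m in(w,k|w):
        mm=np.zeros_like(m);mm[y0:y1,x0:x1]=m[y0:y1,x0:x1]
        cs=max(cv2.findContours(mm,0,1)[0],key=cv2.contourArea);out.append((cv2.minAreaRect(cs),mm))
    return out
a=stone(T,145,180,134,162);b=stone(S,295,323,277,310)
print([x[0] for x in a],[x[0] for x in b])
for q,z in((a[0],.061),):
    P=np.array([onz(T,p,z) for p in cv2.boxPoints(q[0])]);print("grip",P[:,:2],P.mean(0),np.linalg.norm(np.diff(P,axis=0),axis=1))
print(tri(T,a[0][0][0],S,b[0][0][0]))
cn=[(500,95),(542,98),(532,180),(490,178)]
P=np.array([onz(T,(130+(u-400)/4-.5,115+v/4-.5),.019) for u,v in cn]);print("block",P[:,:2],P.mean(0),np.linalg.norm(np.diff(P,axis=0),axis=1))
# handle
th=1.85
for th in(1.85,1.281):
    y=-.075+.19*np.cos(th)-.016*np.sin(th);z=.09+.19*np.sin(th)+.016*np.cos(th)
    H=np.r_[c+y*ey,z];print("handle",H,proj(T,H)*1.5625,proj(S,H)*1.5625)
```

```text
L [ 0.996   0.0898  0.5925 -0.0668] 0.089943565 -1.4808528
F [ 0.0934 -0.9956  0.7056 -0.137 ] -1.4772646 0.09353168
N [ 0.1153 -0.9933  0.4831 -0.153 ] -1.4552569 0.115539394
corners [ 0.6981 -0.0573] [ 0.4744 -0.0775] 0.22469778
yaw 0.08994356 case [ 0.593  -0.1421] sn [ 0.5182 -0.0916] sf [ 0.6576 -0.079 ]
[((155.5, 145.5), (5.0, 9.0), 90.0), ((157.0, 149.0), (12.0, 20.0), 0.0)] [((311.48358154296875, 289.8196716308594), (12.035467147827148, 6.273807525634766), 39.80556869506836), ((308.6153564453125, 294.076904296875), (12.203404426574707, 22.188007354736328), 33.6900634765625)]
grip [[0.6726 0.2915]
 [0.6723 0.2624]
 [0.6557 0.2621]
 [0.656  0.2912]] [0.6642 0.2768 0.061 ] [0.0292 0.0166 0.0291]
(array([0.6665, 0.2784, 0.0522]), np.float64(0.0004310397093011964))
block [[0.6996 0.2892]
 [0.6966 0.2541]
 [0.6268 0.2614]
 [0.6289 0.2962]] [0.663  0.2752 0.019 ] [0.0352 0.0702 0.0349]
handle [ 0.6058 -0.2842  0.2682] [[533.6819 227.4275]] [[262.5274 218.1093]]
handle [ 0.5962 -0.178   0.2766] [[474.9207 232.2267]] [[309.1077 239.1224]]
```

```bash
cat >> h.py <<'E'
from scipy.spatial.transform import Rotation as Ro
def down(yawx,tilt=0):  # tool x at yaw (rad), z down; tilt turns about tool x
    c,s=np.cos(yawx),np.sin(yawx);return np.array([[c,s,0],[s,-c,0],[0,0,-1.]])@Ro.from_rotvec([tilt,0,0]).as_matrix()
def plan(p,yawx,tilt=0):
    from station import r
    s=r.sense();R=np.array(s["ee_rot"]);np.set_printoptions(precision=4,suppress=True)
    print("t",s["time_s"],"pos",s["tcp_pos"],"j",s["joints"].round(1),"F",s["wrist_force"].round(2),"w",s["gripper_width"])
    print("mm",R.T@(np.array(p)-s["tcp_pos"])*1000,"rad",Ro.from_matrix(R.T@down(yawx,tilt)).as_rotvec())
E
python3 -c "
from h import *
plan((.664,.276,.15),np.radians(-95.7))"
```

```text
t 0.1 pos [0.1616 0.6032 0.2325] j [ 89.8  22.1   0.4  -0.  -68.4 -14.8] F [-0.16  0.34  1.09] w 0.99710363573971
mm [569.9784 185.766   82.9747] rad [ 0.0016 -0.0015  1.4083]
```

```bash
cat >> h.py <<'E'
def split(p,yawx,n,tilt=0):  # end-of-call values for n equal calls
    from station import r
    s=r.sense();R=np.array(s["ee_rot"]);d=(np.array(p)-s["tcp_pos"])*1000/n
    w=Ro.from_matrix(R.T@down(yawx,tilt)).as_rotvec()/n
    for k in range(n):print("call",k,(R@Ro.from_rotvec(w*k).as_matrix()).T@d,w)
E
python3 -c "
from h import *
split((.664,.276,.15),np.radians(-95.7),3)"
```

```text
call 0 [189.99281089  61.92199887  27.65824495] [ 0.00052387 -0.00049245  0.46943367]
call 1 [197.46905417 -30.71482943  27.552723  ] [ 0.00052387 -0.00049245  0.46943367]
call 2 [ 162.22933591 -116.71277693   27.50183484] [ 0.00052387 -0.00049245  0.46943367]
```

Emit:
servo_tool(commands=[[[0.2,38,12,5,0,0,0.094],[0.2,76,24,11,0,0,0.188],[0.2,114,37,16,0,0,0.282],[0.2,152,49,22,0,0,0.376],[0.2,190,62,27,0,0,0.47]]])

```text
time_s: 0.6
tcp_pos: [0.3302, 0.4934, 0.2058]
ee_rot: [[0.742, -0.671, -0.001], [-0.671, -0.742, -0.001], [0.0, 0.001, -1.0]]
wrist_force: [0.7, 0.7, -0.1]
gripper_width: 0.807
gripper_force: 0.0
```

Emit:
servo_tool(commands=[[[0.2,39,-6,5,0,0,0.094],[0.2,79,-12,11,0,0,0.188],[0.2,118,-18,16,0,0,0.282],[0.2,158,-24,22,0,0,0.376],[0.2,197,-31,27,0,0,0.47]]])

```text
time_s: 1.1
tcp_pos: [0.4974, 0.3847, 0.1787]
ee_rot: [[0.357, -0.934, -0.001], [-0.934, -0.357, -0.001], [0.0, 0.001, -1.0]]
wrist_force: [-0.1, 0.0, -0.9]
gripper_width: 0.799
gripper_force: 0.0
```

Emit:
servo_tool(commands=[[[0.2,32,-23,5,0,0,0.094],[0.2,65,-47,11,0,0,0.188],[0.2,97,-70,16,0,0,0.282],[0.2,130,-93,22,0,0,0.376],[0.2,162,-117,27,0,0,0.47]]])

```text
time_s: 1.6
tcp_pos: [0.6649, 0.2759, 0.1515]
ee_rot: [[-0.105, -0.994, -0.001], [-0.994, 0.105, -0.001], [0.001, 0.001, -1.0]]
wrist_force: [1.0, 1.0, 0.8]
gripper_width: 0.804
gripper_force: 0.0
```

```bash
python3 -c "
from h import *
plan((.664,.276,.037),np.radians(-95.7))"
```

```text
t 1.6 pos [0.6649 0.2759 0.1515] j [ 35.4  34.6   9.5  -0.  -65.  -41.4] F [1.04 1.04 0.81] w 0.8036332080392923
mm [ -0.1367   0.7233 114.4824] rad [ 0.0014 -0.0009 -0.0055]
```

Emit:
servo_tool(commands=[[[0.2,0,0,25,0,0,-0.005],[0.2,0,0.5,55,0,0,-0.005],[0.2,0,0.5,85,0,0,-0.005],[0.2,0,0.5,105,0,0,-0.005],[0.2,0,0.5,114,0,0,-0.005]]])

```text
time_s: 2.1
tcp_pos: [0.6619, 0.2762, 0.035]
ee_rot: [[-0.096, -0.995, -0.005], [-0.995, 0.096, -0.003], [0.003, 0.005, -1.0]]
wrist_force: [1.0, 0.5, 0.6]
gripper_width: 0.8
gripper_force: 0.0
```

Emit:
servo_tool(commands=[[[0.5,0,0,0,0,0,0],[1,0,0,0,0,0,0],[1,0,0,0,0,0,0],[1,0,0,0,0,0,0],[1,0,0,0,0,0,0]]])

```text
time_s: 2.6
tcp_pos: [0.6639, 0.2775, 0.0397]
ee_rot: [[-0.096, -0.995, 0.001], [-0.995, 0.096, 0.001], [-0.001, -0.001, -1.0]]
wrist_force: [0.0, -0.1, -0.2]
gripper_width: 0.434
gripper_force: 0.0
```

Run:
```python
from h import *
from station import r
plan((.664,.276,.037),np.radians(-95.7))
for n,x,y in(("top",120,110),("scene",255,230)):
    c=r.capture(n);cv2.imwrite(f"pics/{n}g.png",cv2.resize(c["pixels"][y:y+75,x:x+100],(400,300))[:,:,::-1])
cv2.imwrite("pics/g.png",np.hstack([cv2.imread("pics/topg.png"),cv2.imread("pics/sceneg.png")]))
```

```text
t 2.6 pos [0.6639 0.2775 0.0397] j [ 35.5  40.4   3.    0.  -52.5 -41. ] F [ 0.04 -0.09 -0.18] w 0.43381835120030326
mm [ 1.4919 -0.2171  2.664 ] rad [-0.0014  0.0011  0.0036]
```

View pics/g.png

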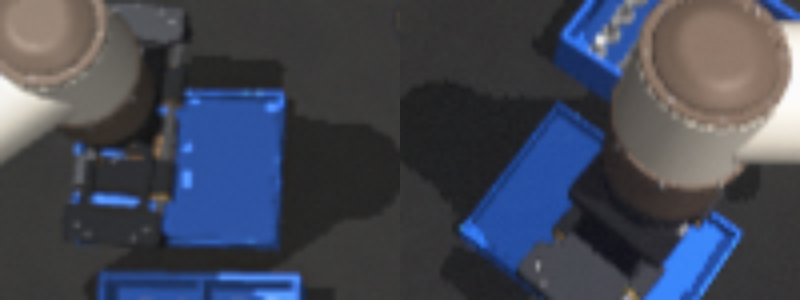

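The gripper straddles the stone in the tray and the bin is clear. The fingers are still closing.

Emit:
servo_tool(commands=[[[1,0,0,1,0,0,0],[1,0,0,2,0,0,0],[1,0,0,2,0,0,0],[1,0,0,2,0,0,0],[1,0,0,2,0,0,0]]])

```text
time_s: 3.2
tcp_pos: [0.664, 0.2774, 0.0376]
ee_rot: [[-0.096, -0.995, 0.001], [-0.995, 0.096, 0.0], [-0.001, -0.001, -1.0]]
wrist_force: [-1.4, -1.4, 5.0]
gripper_width: 0.203
gripper_force: 30.0
```

Emit:
servo_tool(commands=[[[1,0,0,0,0,0,0],[1,0,0,0,0,0,0],[1,0,0,0,0,0,0],[1,0,0,0,0,0,0],[1,0,0,0,0,0,0]]])

```text
time_s: 3.7
tcp_pos: [0.6641, 0.2774, 0.0376]
ee_rot: [[-0.095, -0.995, 0.001], [-0.995, 0.095, 0.0], [-0.001, -0.001, -1.0]]
wrist_force: [-0.2, -0.6, 5.6]
gripper_width: 0.204
gripper_force: 30.0
```

Run:
```python
from h import *
plan((.664,.276,.037),np.radians(-95.7))
```

```text
t 3.7 pos [0.6641 0.2774 0.0376] j [ 35.5  40.5   2.9   0.  -52.3 -41. ] F [-0.21 -0.61  5.57] w 0.20381583725038707
mm [ 1.4046 -0.0658  0.5889] rad [-0.0014  0.0006  0.0038]
```

Emit:
servo_tool(commands=[[[1,0,0,-10,0,0,0],[1,0,0,-40,0,0,0],[1,0,0,-80,0,0,0],[1,0,0,-120,0,0,0],[1,0,0,-140,0,0,0]]])

```text
time_s: 4.2
tcp_pos: [0.6644, 0.2777, 0.1803]
ee_rot: [[-0.096, -0.995, 0.004], [-0.995, 0.096, 0.002], [-0.003, -0.004, -1.0]]
wrist_force: [0.6, 0.5, -2.4]
gripper_width: 0.207
gripper_force: 30.0
```

Run:
```python
from h import *
plan((.518,-.0925,.18),np.radians(-84.8))
split((.518,-.0925,.18),np.radians(-84.8),2)
```

```text
t 4.2 pos [0.6644 0.2777 0.1803] j [ 35.5  33.2  11.3   0.  -67.8 -41. ] F [ 0.65  0.55 -2.42] w 0.20698045221397954
mm [382.4927 110.3914  -1.0679] rad [-0.004   0.0022 -0.1865]
call 0 [191.2464  55.1957  -0.534 ] [-0.002   0.0011 -0.0932]
call 1 [185.2778  72.7608  -0.1961] [-0.002   0.0011 -0.0932]
```

Emit:
servo_tool(commands=[[[1,30,8,0,0,0,-0.015],[1,70,20,0,0,0,-0.034],[1,110,32,0,0,0,-0.054],[1,150,44,0,0,0,-0.073],[1,191,55,0,0,0,-0.093]]])

```text
time_s: 4.7
tcp_pos: [0.5887, 0.0909, 0.1757]
ee_rot: [[-0.002, -1.0, -0.002], [-1.0, 0.002, -0.0], [0.0, 0.002, -1.0]]
wrist_force: [0.2, -0.2, -2.8]
gripper_width: 0.203
gripper_force: 30.0
```

Emit:
servo_tool(commands=[[[1,41,16,0,0,0,-0.02],[1,82,32,0,0,0,-0.04],[1,123,48,0,0,0,-0.06],[1,160,63,0,0,0,-0.08],[1,185,73,0,0,0,-0.093]]])

```text
time_s: 5.2
tcp_pos: [0.5145, -0.0944, 0.1759]
ee_rot: [[0.089, -0.996, -0.003], [-0.996, -0.089, 0.0], [-0.001, 0.003, -1.0]]
wrist_force: [-0.2, -0.5, -1.5]
gripper_width: 0.205
gripper_force: 30.0
```

Emit:
servo_tool(commands=[[[1,0,0,8,0,0,0],[1,0,0,20,0,0,0],[1,0,0,30,0,0,0],[1,0,0,35,0,0,0],[1,0,0,35,0,0,0]]])

```text
time_s: 5.7
tcp_pos: [0.5165, -0.0916, 0.14]
ee_rot: [[0.091, -0.996, -0.003], [-0.996, -0.091, -0.0], [-0.0, 0.003, -1.0]]
wrist_force: [0.3, 0.3, -2.9]
gripper_width: 0.204
gripper_force: 30.0
```

Run:
```python
from h import *
from station import r
plan((.518,-.0925,.1236),np.radians(-84.8))
im=[]
for n,x,y in(("top",225,110),("scene",165,160)):
    c=r.capture(n);im.append(cv2.resize(c["pixels"][y:y+112,x:x+100],(400,448),interpolation=cv2.INTER_CUBIC))
cv2.imwrite("pics/s1.png",np.hstack(im)[:,:,::-1])
```

```text
t 5.7 pos [ 0.5165 -0.0916  0.14  ] j [  7.7  17.6 -21.   -0.  -51.5  -2.4] F [ 0.33  0.26 -2.86] w 0.20425961975678067
mm [ 0.9963 -1.5002 16.3998] rad [0.0031 0.0001 0.0004]
```

View pics/s1.png

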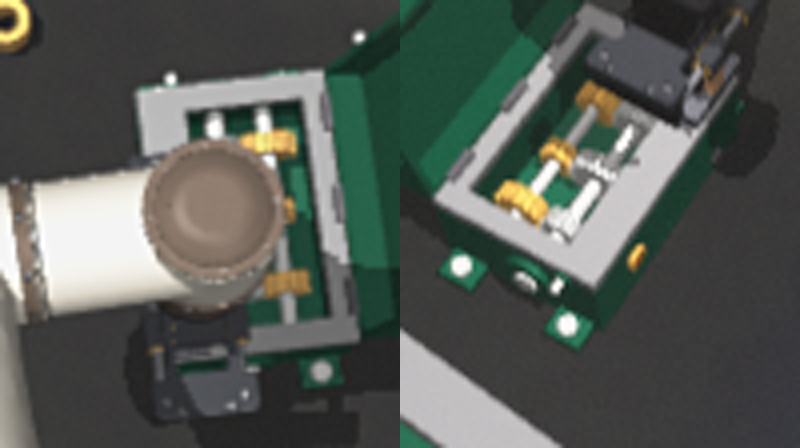

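The gripper holds the stone over the near end of the wide seat and the rim is clear. The rim's near-right corner is at about (358,343) in the crop and its far-right corner at (325,70).

Emit:
servo_tool(commands=[[[1,1,-1.5,4,0.003,0,0],[1,1,-1.5,9,0.003,0,0],[1,1,-1.5,13,0.003,0,0],[1,1,-1.5,15,0.003,0,0],[1,1,-1.5,15,0.003,0,0]]])

```text
time_s: 6.3
tcp_pos: [0.5182, -0.0933, 0.1261]
ee_rot: [[0.09, -0.996, 0.002], [-0.996, -0.09, 0.0], [-0.0, -0.002, -1.0]]
wrist_force: [-0.1, 1.1, -2.5]
gripper_width: 0.205
gripper_force: 30.0
```

Run:
```python
from h import *
import pickle
plan((.518,-.0925,.1236),np.radians(-84.8))
T=pickle.load(open("c0.pkl","rb"))["top"]
for u,v in((358,343),(325,70),(137,90)):print(onz(T,(225+u/4-.5,110+v/4-.5),.09))
c=np.array([.593,-.1421]);ex=np.array([np.cos(.091),np.sin(.091)]);ey=np.array([-ex[1],ex[0]])
for a,b in((-1,-1),(1,-1),(1,1)):print(c+a*.11*ex+b*.075*ey)
```

```text
t 6.3 pos [ 0.5182 -0.0933  0.1261] j [  7.5  18.7 -21.9   0.  -49.3  -2.3] F [-0.11  1.09 -2.51] w 0.20468588804214194
mm [-0.8649  0.149   2.5127] rad [-0.0021  0.     -0.0009]
[ 0.4912 -0.2278  0.09  ]
[ 0.712  -0.2085  0.09  ]
[ 0.6972 -0.0578  0.09  ]
[ 0.4903 -0.2268]
[ 0.7094 -0.2068]
[ 0.6957 -0.0574]
```

Emit:
servo_tool(commands=[[[1,0,0,0.5,-0.002,0,0],[1,0,0,1,-0.002,0,0],[1,0,0,1.5,-0.002,0,0],[1,0,0,2,-0.002,0,0],[1,0,0,2.5,-0.002,0,0]]])

```text
time_s: 6.8
tcp_pos: [0.5185, -0.0933, 0.1241]
ee_rot: [[0.09, -0.996, 0.001], [-0.996, -0.09, 0.0], [-0.0, -0.001, -1.0]]
wrist_force: [-0.3, -0.3, -1.9]
gripper_width: 0.202
gripper_force: 30.0
```

Emit:
servo_tool(commands=[[[1,0,0,0.2,0,0,0],[1,0,0,0.4,0,0,0],[1,0,0,0.6,0,0,0],[1,0,0,0.6,0,0,0],[1,0,0,0.6,0,0,0]]])

```text
time_s: 7.3
tcp_pos: [0.5186, -0.0933, 0.1235]
ee_rot: [[0.09, -0.996, 0.001], [-0.996, -0.09, 0.0], [0.0, -0.001, -1.0]]
wrist_force: [-0.2, -0.7, -0.1]
gripper_width: 0.208
gripper_force: 30.0
```

Emit:
servo_tool(commands=[[[1,0,0,0.3,0,0,0],[1,0,0,0.5,0,0,0],[1,0,0,0.8,0,0,0],[1,0,0,0.8,0,0,0],[1,0,0,0.8,0,0,0]]])

```text
time_s: 7.8
tcp_pos: [0.5186, -0.0934, 0.1235]
ee_rot: [[0.09, -0.996, 0.002], [-0.996, -0.09, -0.0], [0.0, -0.002, -1.0]]
wrist_force: [-2.4, 0.7, 4.8]
gripper_width: 0.204
gripper_force: 30.0
```

Run:
```python
from h import *
plan((.5185,-.093,.1236),np.radians(-84.8))
from station import r
print(r.sense()["moment"])
```

```text
t 7.8 pos [ 0.5186 -0.0934  0.1235] j [  7.5  18.9 -22.    0.  -49.   -2.3] F [-2.41  0.73  4.8 ] w 0.2038763984188103
mm [-0.3797  0.1148 -0.1154] rad [-0.0015 -0.0003 -0.0004]
[ 0.252   0.728  -0.0572]
```

Emit:
servo_tool(commands=[[[1,0,0,0.2,-0.001,0,0],[1,0,0,0.4,-0.001,0,0],[1,0,0,0.5,-0.001,0,0],[1,0,0,0.5,-0.001,0,0],[1,0,0,0.5,-0.001,0,0]]])

```text
time_s: 8.3
tcp_pos: [0.5189, -0.0934, 0.1235]
ee_rot: [[0.09, -0.996, 0.001], [-0.996, -0.09, -0.0], [0.001, -0.001, -1.0]]
wrist_force: [-2.8, 1.1, 7.5]
gripper_width: 0.205
gripper_force: 30.0
```

Emit:
servo_tool(commands=[[[1,0,-1,0,0,0,0],[1,0,-3,0,0,0,0],[1,0,-6,0,0,0,0],[1,0,-9,0,0,0,0],[1,0,-12,0,0,0,0]]])

```text
time_s: 8.8
tcp_pos: [0.5308, -0.0926, 0.1235]
ee_rot: [[0.09, -0.996, 0.001], [-0.996, -0.09, -0.001], [0.001, -0.001, -1.0]]
wrist_force: [-3.6, -0.8, 6.8]
gripper_width: 0.207
gripper_force: 30.0
```

Emit:
servo_tool(commands=[[[1,0,-4,0,0,0,0],[1,0,-8,0.1,0,0,0],[1,0,-12,0.1,0,0,0],[1,0,-16,0.1,0,0,0],[1,0,-20,0.1,0,0,0]]])

```text
time_s: 9.3
tcp_pos: [0.5508, -0.0908, 0.1235]
ee_rot: [[0.09, -0.996, 0.001], [-0.996, -0.09, -0.001], [0.001, -0.001, -1.0]]
wrist_force: [-3.2, -0.7, 7.6]
gripper_width: 0.206
gripper_force: 30.0
```

Emit:
servo_tool(commands=[[[1,0,-4,0,0,0,0],[1,0,-8,0,0,0,0],[1,0,-12,0,0,0,0],[1,0,-16,0,0,0,0],[1,0,-20,0,0,0,0]]])

```text
time_s: 9.8
tcp_pos: [0.5707, -0.089, 0.1235]
ee_rot: [[0.09, -0.996, 0.001], [-0.996, -0.09, -0.001], [0.001, -0.001, -1.0]]
wrist_force: [-2.7, -1.4, 6.9]
gripper_width: 0.208
gripper_force: 30.0
```

Emit:
servo_tool(commands=[[[1,0,-4,0,0,0,0],[1,0,-8,0,0,0,0],[1,0,-12,0,0,0,0],[1,0,-16,0,0,0,0],[1,0,-20,0,0,0,0]]])

```text
time_s: 10.3
tcp_pos: [0.5907, -0.0872, 0.1235]
ee_rot: [[0.09, -0.996, 0.001], [-0.996, -0.09, -0.001], [0.001, -0.001, -1.0]]
wrist_force: [-2.5, -1.0, 6.7]
gripper_width: 0.203
gripper_force: 30.0
```

Emit:
servo_tool(commands=[[[1,-0.1,-4,0.1,0,0,0],[1,-0.2,-8,0.1,0,0,0],[1,-0.3,-12,0.2,0,0,0],[1,-0.4,-16,0.2,0,0,0],[1,-0.5,-20,0.2,0,0,0]]])

```text
time_s: 10.8
tcp_pos: [0.6106, -0.0849, 0.1235]
ee_rot: [[0.09, -0.996, 0.001], [-0.996, -0.09, -0.001], [0.001, -0.001, -1.0]]
wrist_force: [-3.0, -0.8, 8.0]
gripper_width: 0.204
gripper_force: 30.0
```

Emit:
servo_tool(commands=[[[1,-0.1,-4,0,0,0,0],[1,-0.2,-8,0,0,0,0],[1,-0.3,-12,0,0,0,0],[1,-0.4,-16,0,0,0,0],[1,-0.5,-20,0,0,0,0]]])

```text
time_s: 11.3
tcp_pos: [0.6305, -0.0826, 0.1235]
ee_rot: [[0.09, -0.996, 0.001], [-0.996, -0.09, -0.001], [0.001, -0.001, -1.0]]
wrist_force: [-3.0, -0.9, 7.0]
gripper_width: 0.209
gripper_force: 30.0
```

Now 28 mm remain to x ≈ 0.659.

Emit:
servo_tool(commands=[[[1,0,-4,0.1,0,0,0],[1,0,-8,0.1,0,0,0],[1,0,-12,0.1,0,0,0],[1,0,-16,0.1,0,0,0],[1,0,-19,0.1,0,0,0]]])

```text
time_s: 11.8
tcp_pos: [0.6495, -0.081, 0.1235]
ee_rot: [[0.09, -0.996, 0.001], [-0.996, -0.09, -0.001], [0.001, -0.001, -1.0]]
wrist_force: [-2.1, -0.6, 7.0]
gripper_width: 0.201
gripper_force: 30.0
```

Emit:
servo_tool(commands=[[[1,0,-3,0,0,0,0],[1,0,-6,0,0,0,0],[1,0,-8,0,0,0,0],[1,0,-9,0,0,0,0],[1,0,-9,0,0,0,0]]])

```text
time_s: 12.3
tcp_pos: [0.6585, -0.0802, 0.1236]
ee_rot: [[0.09, -0.996, 0.002], [-0.996, -0.09, -0.001], [0.001, -0.002, -1.0]]
wrist_force: [-2.6, -0.1, 7.0]
gripper_width: 0.206
gripper_force: 30.0
```

Emit:
servo_tool(commands=[[[1,0,0,-3,0,0,0],[1,0,0,-10,0,0,0],[1,0,0,-25,0,0,0],[1,0,0,-45,0,0,0],[1,0,0,-58,0,0,0]]])

```text
time_s: 12.8
tcp_pos: [0.6584, -0.0796, 0.1808]
ee_rot: [[0.09, -0.996, 0.001], [-0.996, -0.09, -0.0], [0.0, -0.001, -1.0]]
wrist_force: [0.4, -0.0, -1.8]
gripper_width: 0.205
gripper_force: 30.0
```

Run:
```python
from h import *
p=(.664,.277,.10)
plan(p,np.radians(-95.5))
split((.664,.277,.18),np.radians(-95.5),2)
```

```text
t 12.8 pos [ 0.6584 -0.0796  0.1808] j [  7.1  27.8   2.    0.  -64.1  -1.9] F [ 0.37 -0.03 -1.81] w 0.20533755285881183
mm [-354.7022  -37.632    80.8111] rad [-0.0012 -0.0001  0.1862]
call 0 [-177.3444  -18.8655    0.4056] [-0.0006 -0.      0.0931]
call 1 [-178.3302   -2.2973    0.4035] [-0.0006 -0.      0.0931]
```

Emit:
servo_tool(commands=[[[1,-30,-3,0,0,0,0.015],[1,-68,-7,0,0,0,0.035],[1,-105,-11,0,0,0,0.055],[1,-141,-15,0,0,0,0.074],[1,-177,-19,0,0,0,0.093]]])

```text
time_s: 13.3
tcp_pos: [0.6606, 0.0998, 0.1795]
ee_rot: [[-0.004, -1.0, -0.0], [-1.0, 0.004, 0.0], [-0.0, 0.0, -1.0]]
wrist_force: [0.2, 0.7, -2.6]
gripper_width: 0.206
gripper_force: 30.0
```

Emit:
servo_tool(commands=[[[1,-38,0,0,0,0,0.02],[1,-76,-1,0,0,0,0.04],[1,-114,-1,0,0,0,0.06],[1,-150,-2,0,0,0,0.08],[1,-178,-2,0,0,0,0.093]]])

```text
time_s: 13.8
tcp_pos: [0.6631, 0.2786, 0.1792]
ee_rot: [[-0.095, -0.995, -0.001], [-0.995, 0.095, 0.0], [-0.0, 0.001, -1.0]]
wrist_force: [0.3, -1.2, -2.5]
gripper_width: 0.205
gripper_force: 30.0
```

Emit:
servo_tool(commands=[[[1,0,0,20,0,0,0],[1,0,0,55,0,0,0],[1,0,0,90,0,0,0],[1,0,0,115,0,0,0],[1,0,0,125,0,0,0]]])

```text
time_s: 14.3
tcp_pos: [0.6614, 0.2753, 0.0506]
ee_rot: [[-0.096, -0.995, -0.006], [-0.995, 0.096, -0.003], [0.004, 0.006, -1.0]]
wrist_force: [-0.5, -0.6, -2.3]
gripper_width: 0.203
gripper_force: 30.0
```

Run:
```python
from h import *
plan((.664,.277,.0377),np.radians(-95.5))
```

```text
t 14.3 pos [0.6614 0.2753 0.0506] j [ 35.5  39.6   3.4  -0.1 -54.1 -41. ] F [-0.53 -0.58 -2.32] w 0.20349401579980245
mm [-2.0072 -2.5312 12.8985] rad [ 0.0058 -0.0038 -0.0006]
```

Emit:
servo_tool(commands=[[[1,0,0,4,0,0,0],[1,0,0,8,0,0,0],[1,0,0,11,0,0,0],[1,0,0,13,0,0,0],[1,0,0,13,0,0,0]]])

```text
time_s: 14.8
tcp_pos: [0.6636, 0.2764, 0.0424]
ee_rot: [[-0.096, -0.995, 0.001], [-0.995, 0.096, 0.001], [-0.001, -0.001, -1.0]]
wrist_force: [-1.8, 0.2, -2.1]
gripper_width: 0.206
gripper_force: 30.0
```

Emit:
servo_tool(commands=[[[1,0,0,0.5,0,0,0],[1,0,0,1,0,0,0],[1,0,0,1.5,0,0,0],[1,0,0,1.5,0,0,0],[1,0,0,1.5,0,0,0]]])

```text
time_s: 15.3
tcp_pos: [0.6634, 0.2763, 0.0402]
ee_rot: [[-0.096, -0.995, 0.0], [-0.995, 0.096, -0.0], [0.0, -0.0, -1.0]]
wrist_force: [-0.7, -0.0, -2.8]
gripper_width: 0.203
gripper_force: 30.0
```

Emit:
servo_tool(commands=[[[1,0,0,0.7,0,0,0],[1,0,0,1.4,0,0,0],[1,0,0,2.0,0,0,0],[1,0,0,2.4,0,0,0],[1,0,0,2.4,0,0,0]]])

```text
time_s: 15.8
tcp_pos: [0.6633, 0.2762, 0.0377]
ee_rot: [[-0.096, -0.995, -0.0], [-0.995, 0.096, -0.0], [0.0, 0.0, -1.0]]
wrist_force: [-0.5, 0.1, -2.5]
gripper_width: 0.204
gripper_force: 30.0
```

Emit:
servo_tool(commands=[[[1,0,0,0.3,0,0,0],[1,0,0,0.6,0,0,0],[1,0,0,0.6,0,0,0],[1,0,0,0.6,0,0,0],[1,0,0,0.6,0,0,0]]])

```text
time_s: 16.3
tcp_pos: [0.6636, 0.2763, 0.0376]
ee_rot: [[-0.096, -0.995, 0.0], [-0.995, 0.096, 0.0], [-0.0, -0.0, -1.0]]
wrist_force: [-0.7, 0.7, 0.4]
gripper_width: 0.206
gripper_force: 30.0
```

Emit:
servo_tool(commands=[[[0.7,0,0,0,0,0,0],[0.4,0,0,0,0,0,0],[0.4,0,0,0,0,0,0],[0.4,0,0,0,0,0,0],[0.4,0,0,0,0,0,0]]])

```text
time_s: 16.8
tcp_pos: [0.6635, 0.2763, 0.0373]
ee_rot: [[-0.096, -0.995, 0.0], [-0.995, 0.096, 0.0], [-0.0, -0.0, -1.0]]
wrist_force: [0.2, -0.0, 0.7]
gripper_width: 0.553
gripper_force: 0.0
```

Emit:
servo_tool(commands=[[[0.4,0,0,-5,0,0,0],[0.4,0,0,-30,0,0,0],[0.4,0,0,-70,0,0,0],[0.4,0,0,-115,0,0,0],[0.4,0,0,-160,0,0,0]]])

```text
time_s: 17.3
tcp_pos: [0.6632, 0.2761, 0.1992]
ee_rot: [[-0.096, -0.995, 0.0], [-0.995, 0.096, -0.0], [0.0, -0.0, -1.0]]
wrist_force: [0.7, 0.4, -0.9]
gripper_width: 0.604
gripper_force: 0.0
```

Run:
```python
from h import *
plan((.606,-.285,.36),np.radians(-174.8))
split((.606,-.285,.36),np.radians(-174.8),3)
```

```text
t 17.3 pos [0.6632 0.2761 0.1992] j [ 35.5  32.5  12.7   0.  -70.3 -41. ] F [ 0.67  0.42 -0.88] w 0.6035773218457048
mm [ 564.0316    3.2654 -160.6051] rad [-0.0003 -0.0002  1.3842]
call 0 [188.0105   1.0885 -53.535 ] [-0.0001 -0.0001  0.4614]
call 1 [168.8337 -82.7215 -53.549 ] [-0.0001 -0.0001  0.4614]
call 2 [ 114.3504 -149.2303  -53.5672] [-0.0001 -0.0001  0.4614]
```

Emit:
servo_tool(commands=[[[0.4,30,0,-15,0,0,0.08],[0.4,70,0,-26,0,0,0.18],[0.4,110,0,-36,0,0,0.27],[0.4,150,1,-45,0,0,0.37],[0.4,188,1,-54,0,0,0.461]]])

```text
time_s: 17.8
tcp_pos: [0.6439, 0.0876, 0.2524]
ee_rot: [[-0.532, -0.847, 0.001], [-0.847, 0.532, 0.0], [-0.001, -0.001, -1.0]]
wrist_force: [1.0, 0.0, 0.0]
gripper_width: 0.6
gripper_force: 0.0
```

Emit:
servo_tool(commands=[[[0.4,34,-16,-11,0,0,0.092],[0.4,68,-33,-22,0,0,0.184],[0.4,101,-50,-32,0,0,0.277],[0.4,135,-66,-43,0,0,0.369],[0.4,169,-83,-54,0,0,0.461]]])

```text
time_s: 18.3
tcp_pos: [0.625, -0.0996, 0.3064]
ee_rot: [[-0.853, -0.522, 0.001], [-0.522, 0.853, -0.0], [-0.001, -0.0, -1.0]]
wrist_force: [0.5, -0.1, -0.0]
gripper_width: 0.603
gripper_force: 0.0
```

Emit:
servo_tool(commands=[[[0.4,26,-34,-12,0,0,0.1],[0.4,52,-68,-25,0,0,0.2],[0.4,77,-101,-36,0,0,0.3],[0.4,100,-130,-47,0,0,0.39],[0.4,114,-149,-54,0,0,0.461]]])

```text
time_s: 18.8
tcp_pos: [0.606, -0.2875, 0.3608]
ee_rot: [[-0.996, -0.086, 0.002], [-0.086, 0.996, -0.001], [-0.001, -0.001, -1.0]]
wrist_force: [0.1, 0.7, -1.3]
gripper_width: 0.601
gripper_force: 0.0
```

Emit:
servo_tool(commands=[[[0.4,0,0,0,0,0,0],[0.4,0,0,0,0,0,0],[0.4,0,0,0,0,0,0],[0.4,0,0,0,0,0,0],[0.4,0,0,0,0,0,0]]])

```text
time_s: 19.3
tcp_pos: [0.6069, -0.2837, 0.3592]
ee_rot: [[-0.996, -0.093, -0.0], [-0.093, 0.996, 0.0], [0.0, 0.0, -1.0]]
wrist_force: [-0.4, 0.8, 0.1]
gripper_width: 0.601
gripper_force: 0.0
```

Run:
```python
from h import *
from station import r
plan((.606,-.285,.26),np.radians(-174.8))
im=[]
for n,x,y in(("top",230,90),("scene",110,100)):
    c=r.capture(n);im.append(cv2.resize(c["pixels"][y:y+112,x:x+100],(400,448),interpolation=cv2.INTER_CUBIC))
    if n=="top":
        h=cv2.cvtColor(c["pixels"],cv2.COLOR_RGB2HSV)
        im.append(cv2.resize(c["pixels"][115:190,125:225],(400,300)))
im[1]=np.vstack([im[1],np.zeros((148,400,3),np.uint8)])
cv2.imwrite("pics/h1.png",cv2.resize(np.hstack(im),(800,300))[:,:,::-1])
cv2.imwrite("pics/h1.png",np.hstack([im[0],im[2]])[:,:,::-1]);cv2.imwrite("pics/tray1.png",im[1][:300,:,::-1])
```

```text
t 19.3 pos [ 0.6069 -0.2837  0.3592] j [-11.3  24.   21.   -0.  -87.  -73.4] F [-0.39  0.83  0.1 ] w 0.6011507366756144
mm [ 1.0007 -1.2357 99.1866] rad [ 0.0001 -0.0003  0.0028]
```

View pics/h1.png

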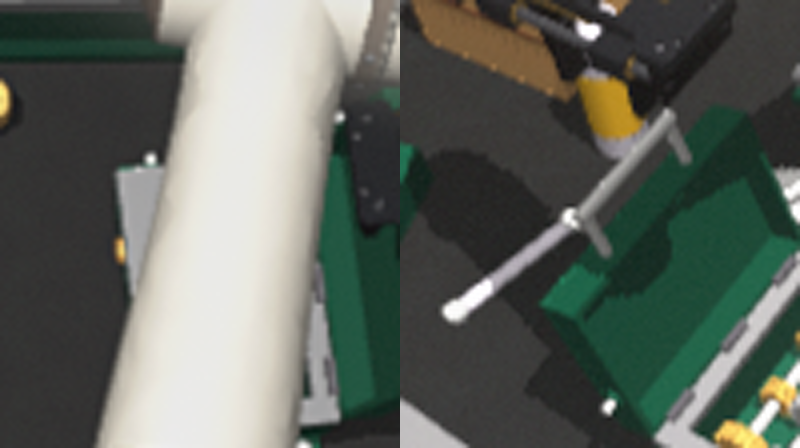

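View pics/tray1.png

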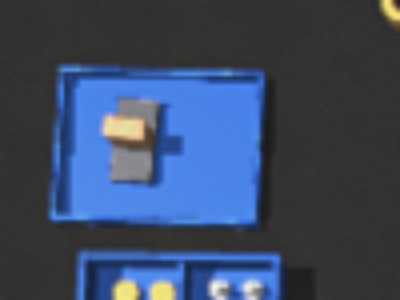

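The stone lies flat in the tray. In the scene crop the handle bar runs from (672,115) to (577,213), and I'll triangulate it against the first top view, where it runs from (357,52) to (378,208).

Run:
```python
from h import *
import pickle
d=pickle.load(open("c0.pkl","rb"));T,S=d["top"],d["scene"]
f=lambda u,v:(250+u/4-.5,112+v/4-.5)
g=lambda u,v:(110+(u-400)/4-.5,100+v/4-.5)
np.set_printoptions(precision=4,suppress=True)
a=tri(T,f(357,52),S,g(577,213));b=tri(T,f(378,208),S,g(672,115));print(a,b,(a[0]+b[0])/2,a[0]-b[0])
```

```text
(array([ 0.6665, -0.2796,  0.2726]), np.float64(0.0039802679576867)) (array([ 0.5558, -0.2904,  0.2667]), np.float64(0.002609278683690471)) [ 0.6111 -0.285   0.2696] [0.1107 0.0107 0.0059]
```

Emit:
servo_tool(commands=[[[0.4,1,-1,15,0,0,0.003],[0.4,1,-1,40,0,0,0.003],[0.4,1,-1,65,0,0,0.003],[0.4,1,-1,85,0,0,0.003],[0.4,1,-1,97,0,0,0.003]]])

```text
time_s: 19.9
tcp_pos: [0.6052, -0.2853, 0.2602]
ee_rot: [[-0.996, -0.089, -0.003], [-0.089, 0.996, 0.001], [0.003, 0.001, -1.0]]
wrist_force: [-0.0, -0.5, -0.1]
gripper_width: 0.602
gripper_force: 0.0
```

Emit:
servo_tool(commands=[[[0.5,0,0,0,0,0,0],[0.5,0,0,0,0,0,0],[0.6,0,0,0,0,0,0],[0.6,0,0,0,0,0,0],[0.6,0,0,0,0,0,0]]])

```text
time_s: 20.4
tcp_pos: [0.6061, -0.286, 0.2632]
ee_rot: [[-0.996, -0.089, 0.001], [-0.089, 0.996, -0.0], [-0.001, -0.001, -1.0]]
wrist_force: [1.3, -0.2, -0.1]
gripper_width: 0.412
gripper_force: 0.0
```

Run:
```python
from h import *
from station import r
plan((.606,-.285,.26),np.radians(-174.8))
c=r.capture("scene");cv2.imwrite("pics/h2.png",cv2.resize(c["pixels"][95:170,110:210],(800,600),interpolation=cv2.INTER_CUBIC)[:,:,::-1])
```

```text
t 20.4 pos [ 0.6061 -0.286   0.2632] j [-11.5  25.5  10.2   0.  -74.6 -73.5] F [ 1.32 -0.15 -0.07] w 0.41249834490676834
mm [-0.0132  0.956   3.1557] rad [-0.0006  0.0014 -0.002 ]
```

View pics/h2.png

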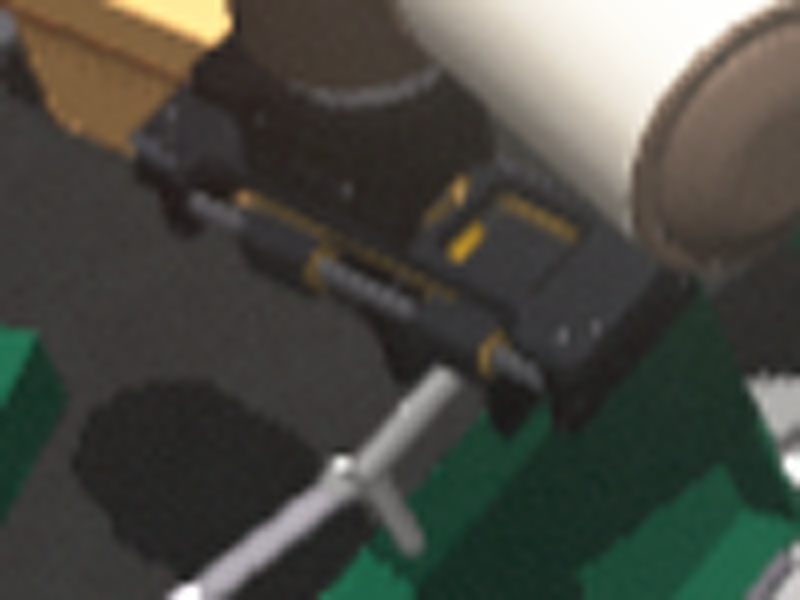

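The bar runs between the two fingers, near (430,390). I'll close on it.

Emit:
servo_tool(commands=[[[0.7,0,0.5,1.5,0,0,0],[0.8,0,0.5,2.5,0,0,0],[0.9,0,0.5,2.5,0,0,0],[1,0,0.5,2.5,0,0,0],[1,0,0.5,2.5,0,0,0]]])

```text
time_s: 20.95
tcp_pos: [0.6057, -0.2856, 0.2596]
ee_rot: [[-0.996, -0.089, -0.0], [-0.089, 0.996, -0.0], [0.0, -0.0, -1.0]]
wrist_force: [0.1, -1.1, -0.4]
gripper_width: 0.129
gripper_force: 29.9
```

Emit:
servo_tool(commands=[[[1,0,0,0,0,0,0],[1,0,0,0,0,0,0],[1,0,0,0,0,0,0],[1,0,0,0,0,0,0],[1,0,0,0,0,0,0]]])

```text
time_s: 21.45
tcp_pos: [0.6057, -0.2854, 0.2597]
ee_rot: [[-0.996, -0.089, -0.0], [-0.089, 0.996, 0.0], [0.0, 0.0, -1.0]]
wrist_force: [-0.5, -1.5, -1.6]
gripper_width: 0.127
gripper_force: 29.9
```

Run:
```python
from h import *
plan((.596,-.178,.2686),np.radians(-174.8))
c=np.array([.593,-.1421]);ex=np.array([np.cos(.091),np.sin(.091)]);ey=np.array([-ex[1],ex[0]])
from station import r
p=r.sense()["tcp_pos"];print("case-frame tcp",(p[:2]-c)@ex,(p[:2]-c)@ey)
H=lambda th:np.array([.19*np.cos(th)-.016*np.sin(th),.19*np.sin(th)+.016*np.cos(th)])
for th in np.linspace(1.85,1.281,9):print(round(th,3),(H(th)-H(1.85))*1000)
```

```text
t 21.45 pos [ 0.6057 -0.2854  0.2597] j [-11.4  25.6   9.8   0.  -74.2 -73.5] F [-0.5  -1.55 -1.58] w 0.12663200953273362
mm [  0.1809 107.8302  -8.9293] rad [ 0.     -0.0002 -0.002 ]
case-frame tcp -0.00034222378792326673 -0.14385411426190467
1.85 [0. 0.]
1.779 [12.8374  4.3635]
1.708 [25.9524  7.8037]
1.637 [39.2788 10.3031]
1.566 [52.7491 11.8492]
1.494 [66.2952 12.4342]
1.423 [79.8486 12.0549]
1.352 [93.3408 10.7135]
1.281 [106.7036   8.4167]
```

Emit:
servo_tool(commands=[[[1,0,3,-1.1,0,0,0],[1,0,8,-2.8,0,0,0],[1,0,14,-4.7,0,0,0],[1,0,20,-6.4,0,0,0],[1,0,26,-7.8,0,0,0]]])

```text
time_s: 21.95
tcp_pos: [0.6031, -0.2591, 0.2681]
ee_rot: [[-0.996, -0.089, -0.0], [-0.089, 0.996, -0.001], [0.001, -0.0, -1.0]]
wrist_force: [-2.2, -4.0, 0.3]
gripper_width: 0.122
gripper_force: 30.0
```

Emit:
servo_tool(commands=[[[1,0,5.4,-1.1,0,0,0],[1,0,10.8,-2.1,0,0,0],[1,0,16.1,-2.9,0,0,0],[1,0,21.5,-3.5,0,0,0],[1,0,26.8,-4,0,0,0]]])

```text
time_s: 22.45
tcp_pos: [0.6005, -0.2326, 0.2722]
ee_rot: [[-0.996, -0.089, -0.001], [-0.089, 0.996, -0.001], [0.001, -0.0, -1.0]]
wrist_force: [-3.2, -2.6, 4.8]
gripper_width: 0.123
gripper_force: 30.0
```

Emit:
servo_tool(commands=[[[1,0,5.4,-0.3,0,0,0],[1,0,10.8,-0.6,0,0,0],[1,0,16.3,-0.6,0,0,0],[1,0,21.7,-0.5,0,0,0],[1,0,27.1,-0.2,0,0,0]]])

```text
time_s: 22.95
tcp_pos: [0.5978, -0.2051, 0.2716]
ee_rot: [[-0.996, -0.089, -0.002], [-0.089, 0.996, 0.001], [0.002, 0.001, -1.0]]
wrist_force: [-4.3, -2.4, 2.0]
gripper_width: 0.126
gripper_force: 30.2
```

Emit:
servo_tool(commands=[[[1,0.2,5.4,0.5,0,0,0],[1,0.3,10.8,1.1,0,0,0],[1,0.4,16.2,1.9,0,0,0],[1,0.5,21.0,2.7,0,0,0],[1,0.5,24.5,3.2,0,0,0]]])

```text
time_s: 23.45
tcp_pos: [0.5954, -0.1806, 0.2677]
ee_rot: [[-0.996, -0.089, -0.002], [-0.089, 0.996, 0.001], [0.002, 0.001, -1.0]]
wrist_force: [-4.7, -2.1, -0.1]
gripper_width: 0.125
gripper_force: 30.1
```

Emit:
servo_tool(commands=[[[1,0,1,0.2,0,0,0],[1,0,2,0.4,0,0,0],[1,0,2,0.4,0,0,0],[1,0,2,0.4,0,0,0],[1,0,2,0.4,0,0,0]]])

```text
time_s: 23.95
tcp_pos: [0.5952, -0.1791, 0.2674]
ee_rot: [[-0.996, -0.088, -0.002], [-0.088, 0.996, 0.001], [0.002, 0.001, -1.0]]
wrist_force: [-4.7, -1.8, -0.0]
gripper_width: 0.124
gripper_force: 30.1
```

Run:
```python
from h import *
from station import r
plan((.596,-.178,.2686),np.radians(-174.8))
s=r.sense();p=s["tcp_pos"];print(s["joint_velocities"])
ey=np.array([-np.sin(.091),np.cos(.091)]);d=(p[:2]-[.6057,-.2854])@ey;dz=p[2]-.2597;print(d,dz)
from scipy.optimize import brentq
H=lambda th:np.array([.19*np.cos(th)-.016*np.sin(th),.19*np.sin(th)+.016*np.cos(th)])
print(brentq(lambda th:(H(th)-H(1.85))[0]-d,1,1.85))
c=r.capture("scene");cv2.imwrite("pics/h3.png",cv2.resize(c["pixels"][95:245,100:300],(800,600),interpolation=cv2.INTER_CUBIC)[:,:,::-1])
```

```text
t 23.95 pos [ 0.5952 -0.1791  0.2674] j [ -1.9  20.6   3.2  -0.  -72.7 -83. ] F [-4.66 -1.79 -0.05] w 0.12358075090212255
mm [-0.8547  1.0586 -1.1836] rad [ 0.0009 -0.002  -0.0022]
[-0.0639 -0.0193  0.0394 -0.1085 -0.0408  0.0709]
0.10678158095798866 0.0077172333777401625
1.2805819536088145
```

View pics/h3.png

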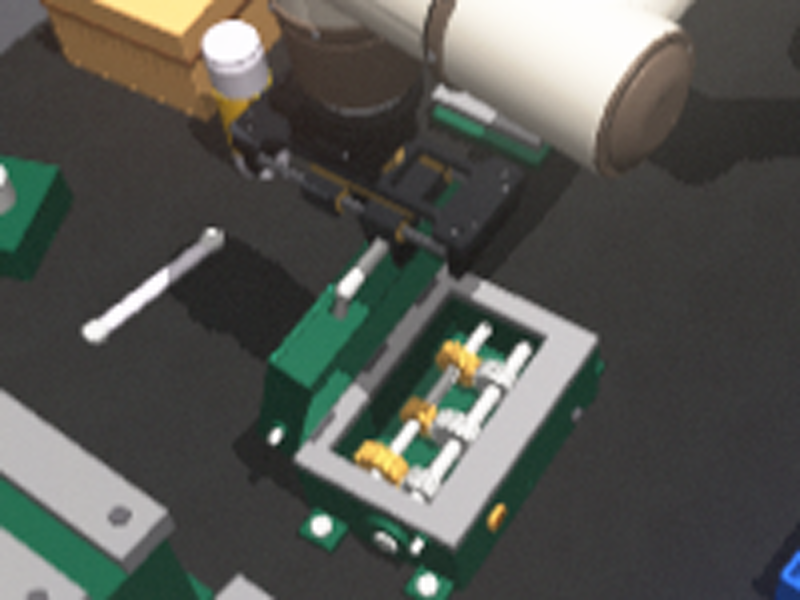

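Emit:
servo_tool(commands=[[[1,0.2,0,0,0,0,0],[1,0.4,0,0,0,0,0],[1,0.7,0,0,0,0,0],[1,0.7,0,0,0,0,0],[1,0.7,0,0,0,0,0]]])

```text
time_s: 24.5
tcp_pos: [0.5952, -0.1794, 0.2675]
ee_rot: [[-0.996, -0.089, -0.0], [-0.089, 0.996, 0.0], [0.0, 0.0, -1.0]]
wrist_force: [-3.0, -1.3, -3.4]
gripper_width: 0.125
gripper_force: 30.1
```

Emit:
servo_tool(commands=[[[1,0,0,0,0,0,0],[1,0,0,0,0,0,0],[1,0,0,0,0,0,0],[1,0,0,0,0,0,0],[1,0,0,0,0,0,0]]])

```text
time_s: 25.0
tcp_pos: [0.5953, -0.1794, 0.2676]
ee_rot: [[-0.996, -0.089, -0.0], [-0.089, 0.996, 0.0], [0.0, 0.0, -1.0]]
wrist_force: [-0.9, -2.8, -7.1]
gripper_width: 0.123
gripper_force: 30.0
```

Emit:
servo_tool(commands=[[[1,0,0,0.3,0,0,0],[1,0,0,0.6,0,0,0],[1,0,0,0.8,0,0,0],[1,0,0,0.8,0,0,0],[1,0,0,0.8,0,0,0]]])

```text
time_s: 25.5
tcp_pos: [0.5953, -0.1795, 0.2676]
ee_rot: [[-0.996, -0.089, 0.001], [-0.089, 0.996, -0.0], [-0.001, -0.0, -1.0]]
wrist_force: [-1.6, -1.5, -4.3]
gripper_width: 0.122
gripper_force: 30.0
```

Emit:
servo_tool(commands=[[[1,0,0,0,0,0,0],[1,0,0,0,0,0,0],[1,0,0,0,0,0,0],[1,0,0,0,0,0,0],[1,0,0,0,0,0,0]]])

```text
time_s: 26.0
tcp_pos: [0.5953, -0.1795, 0.2676]
ee_rot: [[-0.996, -0.089, 0.001], [-0.089, 0.996, -0.0], [-0.001, -0.0, -1.0]]
wrist_force: [-0.7, -1.8, -3.7]
gripper_width: 0.125
gripper_force: 30.0
```

Emit:
servo_tool(commands=[[[1,0,0,0,0,0,0],[1,0,0,0,0,0,0],[1,0,0,0,0,0,0],[1,0,0,0,0,0,0],[1,0,0,0,0,0,0]]])

```text
time_s: 26.5
tcp_pos: [0.5953, -0.1795, 0.2676]
ee_rot: [[-0.996, -0.089, 0.001], [-0.089, 0.996, -0.0], [-0.001, -0.0, -1.0]]
wrist_force: [-1.8, -1.9, -2.5]
gripper_width: 0.125
gripper_force: 30.0
```

```bash
python3 -c "
from station import r
print(r.sense()['joint_velocities'].round(3)); print(r.finish_job())"
```

```text
[-0.016  0.026  0.03  -0.105 -0.016 -0.01 ]
the job is handed in; nothing more can be done
None
```

The job is handed in: the stone went once along the wide seat, near end to far, at roughly 9–10 N and is back flat in its blue tray; the gripper still holds the cover by its bar handle, motionless at about 1.28 rad (worked out from the handle's travel off its stop), with a few newtons of pull left at the wrist.

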